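# Release the large pill from the twin-lane feeder

## Task

Push the pewter catch tray fully home under the two lanes with your fingertips; then press the outer end of the rocking lever whose gate holds back the large pill all the way down, until that pill has rolled into the tray, and let the lever come back so that its gate is shut. Do not touch or pick up either pill, do not lift the small pill's gate, and leave everything else on the counter where it stands.

Things in the scene. Friction and masses are not known exactly. Their poses are not given: they have to be found in the camera images.
- feeder: two-lane pill feeder fixed to the counter, iron base 135 x 270 x 12 mm, two open dark wooden lanes sloping down 8 degrees towards its -x (tray side, about facing the robot). Origin on the counter between the lanes, 5 mm short of the gates; +x up the lanes, +y to the left lever. Lane centres at y = +32 (left) and -32 mm (right), mouths at x = -37 mm, lane walls up to 80 mm above the counter
- tray (a joint): pewter catch tray on a slide in the feeder below the lane mouths: 0 is fully home (against its stop, under the mouths), growing as it stands out towards the feeder's -x, up to 0.060 m. Friction about 1.5 N; it stays where it is left
- tray_face (a point): middle of the outer (-x) face of the tray's front wall, the face to push towards the feeder's +x; 32 mm above the counter. The face is 120 mm wide and reaches from 13 to 51 mm above the counter. At home it is at feeder x = -90 mm; the iron base ends at x = -80 mm
- tray_floor (a point): middle of the tray's inner floor (20 mm above the counter); axes as the feeder's. Inside, the tray is 65 mm along x and 112 mm along y, walls 41 to 51 mm above the counter
- lever_left (a joint): rocking brass lever of the left (+y) lane, lying along the feeder's y; rad: 0 at rest, gate down; grows as its outer end is pressed, stop at 0.50. Hinge along x at y = +105 mm, 95 mm above the counter; the gate, a 24 mm plate, hangs at the inner end. A spring returns it: 4 N on the paddle to start, 7 N at the stop. The large pill passes only beyond about 0.38
- lever_right (a joint): the same lever, mirrored, for the right (-y) lane; hinge line at y = -105 mm; same sign: grows as its outer end is pressed down, stop at 0.50
- paddle_left (a point): top centre of the left lever's paddle, a level brass pad 36 x 36 mm at the lever's outer end, 70 mm outward of the hinge line (feeder y = +175 mm, x = +5 mm), 105 mm above the counter at rest; it goes down about 35 mm to the stop, tilting 0.5 rad outward
- paddle_right (a point): the same for the right lever's paddle (feeder y = -175 mm)
- pill_large: the large pill: a wax-shelled ball 30 mm in diameter, about 18 g, loose, waiting above the gate of one of the two lanes (either), its centre 73 mm above the counter; origin at its centre; rolls down by itself when its gate is up, and lies in the tray about 33 mm above the counter
- pill_small: the small pill: the same look, 18 mm in diameter, 10 g, loose, in the other lane; origin at its centre
- bowl: pale celadon bowl, 90 mm across, 42 mm high; loose; stands to the left of the tray; origin under its centre; to be left alone
- canister: pewter lidded canister with a small top knob, 62 mm across, 95 mm high; loose; stands to the right of the tray; origin under its centre; to be left alone
- spatula: bone spatula, 170 mm long, lying on the counter; loose; origin under its centre; to be left alone
- tally_holder: bamboo tube, 72 mm across and 110 mm high, with tally sticks rising to about 165 mm; loose; well to the right, nearer the robot; origin under its centre; to be left alone
- weight: brass balance weight with a knob, 36 mm across, 52 mm high; loose; beyond the feeder; origin under its centre; to be left alone
- mortar: white porcelain mortar, 100 mm across, 75 mm high, with a pestle standing in it to 105 mm; loose; beyond the feeder; origin under its centre; to be left alone

How it is judged:
By the outcome, as a careful person would: the job done as asked, in the order asked, and still so for the second after the job is handed in, with the robot touching nothing.
It also fails if it takes over 48 s, if anything falls off the work surface, if the arm or the gripper's body presses on something with over 40 N, if the wrist force passes 120 N, or if a joint passes its speed limit or range.

## Robot

A 6-joint arm with a two-finger parallel gripper is mounted at the origin on the work surface. World frame = base frame: x ahead of the robot, y to its left, z up, the work surface at z = 0. Lengths are in m, angles in rad, forces in N, time in s.
With the tool pointing down it reaches from about 0.325 to 0.9 m from the base axis. Payload 6.1 kg.
Tool frame: the origin (TCP) lies at the very end of the fingers, on their centre line; the grasp point (between the pads) lies 19 mm behind it; z points along the fingers, x is the direction in which the jaws open and shut, and the axes are right-handed (so a half turn about z gives the same grasp; the last joint's range is limited). The gripper opens to 87 mm and grips with 3 to 60 N. Pads are 19 mm wide; open, the fingers measure 117 mm over their backs; the gripper's body (75 mm by 190 mm) begins 51 mm behind the grasp point.
Start: joints at [-1.35, 0.22, 1.526, -0, 1.395, -0.126], TCP at [0.212, -0.588, 0.223] pointing down, gripper open.
Joint ranges: [-2.98, 2.98], [-0.91, 2.08], [0.09, 2.57], [-1.24, 4.39], [0.2, 2.65], [-2.68, 2.68]. Speed limits (rad/s): [2.57, 2.57, 3.01, 3.14, 3.14, 3.14].

## Interface

Orientations are given as a rotation vector (axis times angle).
In Python, from plant import manip gives the robot as it stands.
- The arm moves only by the tool drive_tool, never from a script. Its argument "targets" is a list that holds one entry, the list of rows, each a list of 6 numbers: the shift along the tool's x, y, z as a fraction of full scale, then the turn, a rotation vector about the tool's x, y, z as a fraction of full scale. A call has exactly 10 rows; each row shifts and turns the commanded pose from where the row before left it, along the tool's axes as they then stand; what a row does not reach is not made up. Full scale, the value 1, is 5 cm for a shift and 180 degrees for a turn. A row lasts 1/8 s, in which the tool goes at most 62.5 mm and 10.7 degrees, less where a joint would pass 70% of its speed; a pose out of reach is approached as far as the arm can. A call with a number of a shift or a turn outside -1 to 1 is refused whole. A call with a gripper value outside its range is refused whole. "gripper" is the finger opening in mm, from 0 to 87, set as the call begins (left out, the last holds). The fingers move at their own pace and stop on an object; the grip force is fixed at half the most. Time passes only in rows, so rows that do not move let the fingers close, or fill a call up. It gives the time, the measured TCP pose, the force and the opening at its end, in the units of the state.
- manip.read_state(): the state, without advancing time (a new reading comes with each control period).
- manip.grab_frame(name): name is "scene" or "top" or "wrist"; returns the picture (480x640x3 uint8, red, green, blue); there is no depth.
- manip.camera_info(name): a dict with "intrinsics" (3x3 intrinsics, pixels), "rvec" (rotation vector, rad) and "tvec" (3), from world to camera coordinates, as OpenCV has them. Camera axes: x right, y down, z forward; pixel columns grow to the right and rows downward; lengths in m; the calibration is good to about 2 mm. A picture is of the moment at which its call begins: read the wrist's pose just before it. camera_info takes no time and is no camera call; for the wrist camera it gives the pose at the moment of the call.
- manip.close_job(): hands the job in, once; it reports no verdict.
The state is a dict: "time_s": time; "joint_pos": joint angles; "qd": joint speeds; "joint_efforts": joint torques, N m; "eef_pos": TCP position; "orientation": TCP orientation; "ft_force": force on the tool from outside, world axes, zero at the start; "moment": the same for the moment, N m; "finger_gap": finger opening in m.
Only numpy, scipy, OpenCV 4.12 (cv2) and the standard library are available. Lean on these libraries where they do the work, as an engineer would, in place of code of your own. Each camera call takes 0.05 s, during which the arm holds its last target. There are 200 camera calls.

## Working session

There is one attempt and no reset: what is moved stays moved. The work goes in short steps, Python scripts to look and compute and a tool call to move; the robot and the scene stay as the last step left them, time stands still between calls to the robot, and variables do not carry over. Pictures are saved under pics/ and viewed, about 8 in all and at most 12, crops included, and the job is handed in when it is done.

Besides the shell and the picture viewer there is one more tool, called as name(argument=value, ...), one argument or row to a line, values as JSON. drive_tool: Moves the arm, as the interface text tells. Its arguments: {"type":"object","properties":{"targets":{"type":"array","items":{"type":"array","items":{"type":"array","items":{"type":"number"}}}},"gripper":{"type":"number"}},"required":["targets"]}

```bash
mkdir -p pics; python3 - <<'E'
from plant import manip
import cv2,numpy as np
s=manip.read_state();print({k:np.round(v,4) for k,v in s.items()})
for n in("scene","top"):
    cv2.imwrite(f"pics/{n}0.png",manip.grab_frame(n)[:,:,::-1])
    c=manip.camera_info(n);print(n,c)
E
```

```text
{'time_s': np.float64(0.0), 'joint_pos': array([-1.3501,  0.2212,  1.5276,  0.    ,  1.3947, -0.1261]), 'qd': array([ 0.0002,  0.0007, -0.0014, -0.0006, -0.0005, -0.    ]), 'joint_efforts': array([ 1.00000e-04, -4.94614e+01, -3.87371e+01,  6.98000e-02,
        5.72000e-02, -1.00000e-04]), 'eef_pos': array([ 0.2123, -0.5872,  0.2214]), 'orientation': array([-2.5703e+00,  1.8041e+00,  2.2000e-03]), 'ft_force': array([ 0.471 , -0.491 ,  0.0266]), 'moment': array([0.0023, 0.0013, 0.0189]), 'finger_gap': np.float64(0.087)}
scene {'intrinsics': array([[452.41552623,   0.        , 309.81389716],
       [  0.        , 452.41552623, 235.61222489],
       [  0.        ,   0.        ,   1.        ]]), 'rvec': array([ 1.79201328,  1.35594519, -0.74177197]), 'tvec': array([-0.14498265, -0.2299799 ,  1.48262644])}
top {'intrinsics': array([[499.11550394,   0.        , 322.89914553],
       [  0.        , 499.11550394, 233.63359572],
       [  0.        ,   0.        ,   1.        ]]), 'rvec': array([ 2.16015045, -2.19336484,  0.05983379]), 'tvec': array([0.03122113, 0.57692445, 1.31442538])}
```

View pics/top0.png

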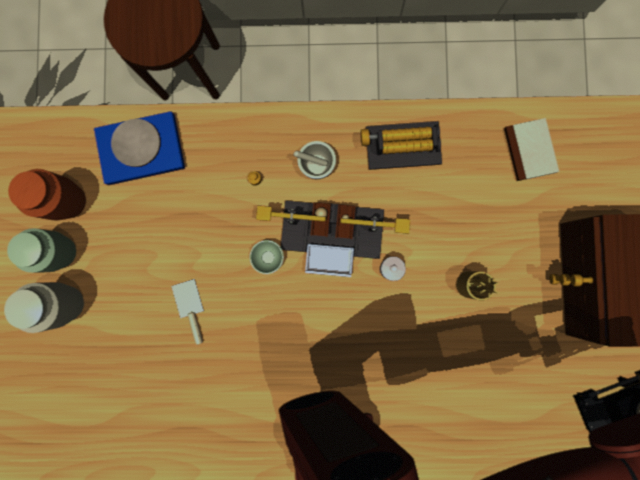

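View pics/scene0.png

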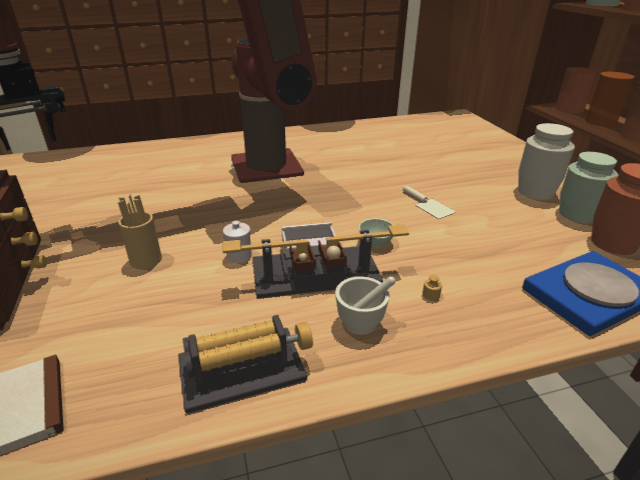

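Top view: the feeder is at about (332,230), with the paddles at (264,213) on the left and (402,226) on the right. The tray is at (329,260), the bowl at (267,257) and the canister at (393,267). The large pill appears to be in the left lane (top (321,213), scene (333,253)). Next I'll measure these and zoom in.

```bash
cat > h.py <<'E'
import numpy as np,cv2
from plant import manip
def ray(n,uv,z,c=None):
    c=c or manip.camera_info(n);R=cv2.Rodrigues(np.array(c["rvec"]))[0];t=np.array(c["tvec"])
    d=R.T@np.linalg.inv(c["intrinsics"])@np.array([uv[0],uv[1],1.]);o=-R.T@t
    return o+d*(z-o[2])/d[2]
def proj(n,P,c=None):
    c=c or manip.camera_info(n)
    return cv2.projectPoints(np.array(P,float).reshape(-1,3),np.array(c["rvec"]),np.array(c["tvec"]),c["intrinsics"],None)[0][:,0]
E
python3 - <<'E'
from h import *
im=cv2.imread("pics/top0.png");hsv=cv2.cvtColor(im,cv2.COLOR_BGR2HSV)
x0,y0,x1,y1=235,185,425,290
def comps(m,name):
    k=np.zeros_like(m);k[y0:y1,x0:x1]=m[y0:y1,x0:x1]
    n,_,st,ce=cv2.connectedComponentsWithStats(k)
    for i in range(1,n):
        if st[i,4]>25: print(name,st[i],ce[i].round(1))
comps(cv2.inRange(hsv,(15,165,120),(32,255,255)),"brass")
comps(cv2.inRange(hsv,(95,10,120),(135,120,255)),"tray")
m=cv2.inRange(hsv,(95,10,120),(135,120,255));k=np.zeros_like(m);k[235:282,295:362]=m[235:282,295:362]
r=cv2.minAreaRect(cv2.findNonZero(k));print("trayrect",r,[ray("top",p,.051).round(4) for p in cv2.boxPoints(r)])
for n,uv in dict(pl=(264,213),pr=(402,226)).items(): print(n,ray("top",uv,.105).round(4))
print("bowl",ray("top",(267,257),.04).round(3),"can",ray("top",(393,267),.095).round(3))
cv2.imwrite("pics/crop1.png",cv2.resize(im[y0:y1,x0:x1],None,fx=4,fy=4,interpolation=cv2.INTER_CUBIC))
E
```

```text
brass [256 206  34  15 293] [267.8 213.5]
brass [293 215  32   6 118] [309.3 217.3]
brass [341 219  32   6 123] [356.4 221.5]
brass [376 218  35  16 297] [397.2 225.1]
tray [ 307  244   47   30 1046] [328.9 257.8]
tray [306 271  44   5  75] [327.  273.1]
trayrect ((328.973388671875, 259.95062255859375), (45.9858512878418, 28.22000503540039), 5.355824947357178) [array([0.4762, 0.0706, 0.051 ]), array([0.5493, 0.0628, 0.051 ]), array([ 0.5362, -0.0565,  0.051 ]), array([ 0.4634, -0.0483,  0.051 ])]
pl [0.6257 0.1687 0.105 ]
pr [ 0.5873 -0.1772  0.105 ]
bowl [0.517 0.17  0.04 ] can [ 0.485 -0.153  0.095]
```

View pics/crop1.png

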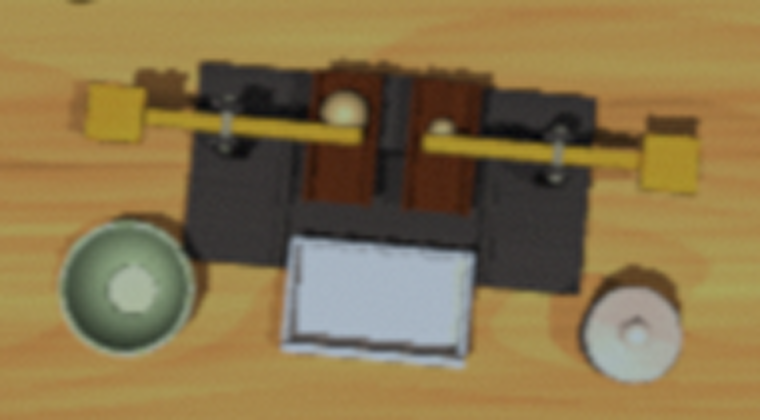

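Large pill is confirmed in the left lane: crop (345,110), against the small one at (442,128). The paddles are 348 mm apart (350 expected), which puts the feeder origin at about (0.6015,-0.0037) with yaw −0.1105 rad. The tray face is at feeder x≈−132 mm, so the tray stands out about 42 mm. First I turn 26° so that tool x lies along feeder −y, then move with the fingers closed.

drive_tool(
  targets=[
    [[0,0,0,0,0,0.0485],[0,0,0,0,0,0.0485],[0,0,0,0,0,0.0485],[-0.5,-0.1,0,0,0,0],[-0.89,-0.19,0,0,0,0],[-0.89,-0.19,0,0,0,0],[-0.89,-0.19,0,0,0,0],[-0.89,-0.19,0,0,0,0],[-0.89,-0.19,0,0,0,0],[-0.89,-0.19,0,0,0,0]],
  ],
  gripper=0,
)

```text
time_s: 1.35
eef_pos: [0.3063, -0.3028, 0.2222]
orientation: [-2.095, 2.341, 0.001]
ft_force: [0.6, -0.1, 0.9]
finger_gap: 0.0017
```

drive_tool(
  targets=[
    [[-0.89,-0.19,0,0,0,0],[-0.89,-0.19,0,0,0,0],[-0.89,-0.19,0,0,0,0],[-0.89,-0.19,0,0,0,0],[-0.89,-0.19,0,0,0,0],[-0.89,-0.19,0,0,0,0],[-0.89,-0.19,0,0,0,0],[-0.4,-0.1,0,0,0,0],[0,0,0,0,0,0],[0,0,0,0,0,0]],
  ],
)

```text
time_s: 2.6
eef_pos: [0.4134, 0.0167, 0.2222]
orientation: [2.095, -2.34, -0.0]
ft_force: [-0.3, 0.3, 0.5]
finger_gap: 0.0006
```

```bash
cat >> h.py <<'E'
from scipy.spatial.transform import Rotation as Ro
O=np.array([.6015,-.0037]);X=np.array([.9939,-.1103]);Y=np.array([.1103,.9939])
def feed(p): d=np.array(p[:2])-O;return np.array([d@X,d@Y,p[2]]).round(4)
def stat(tx=None):
    s=manip.read_state();R=Ro.from_rotvec(s["orientation"]).as_matrix()
    print("t",s["time_s"],"feeder tcp",feed(s["eef_pos"]),"F",np.round(s["ft_force"],1),"gap",s["finger_gap"],"toolx.feeder",(R[:2,0]@X).round(3),(R[:2,0]@Y).round(3),"toolz",R[:,2].round(3))
    if tx is not None:
        f=feed(s["eef_pos"]);w=np.r_[(np.array(tx)[:2]-f[:2])@np.array([X,Y]),tx[2]-f[2]]
        print("tool shift /50mm",(R.T@w/.05).round(3))
E
python3 -c "
from h import *
stat((-.185,0,.036))
cv2.imwrite('pics/w1.png',manip.grab_frame('wrist')[:,:,::-1])"
```

```text
t 2.6 feeder tcp [-0.1892 -0.0004  0.2222] F [-0.3  0.3  0.5] gap 0.0005945406655175013 toolx.feeder 0.0 -1.0 toolz [-0.001 -0.    -1.   ]
tool shift /50mm [-0.01  -0.087  3.724]
```

View pics/w1.png

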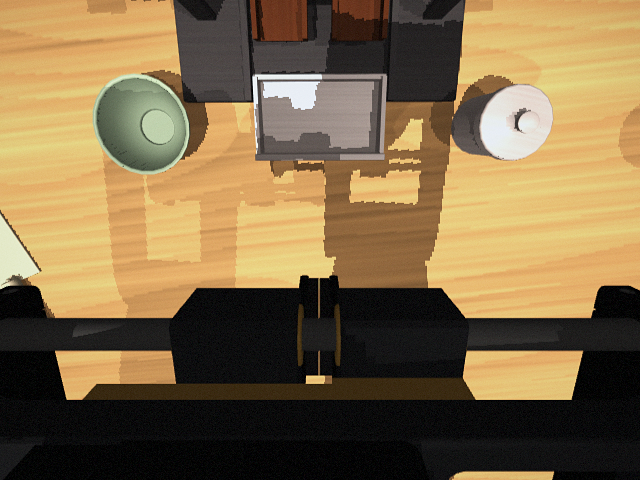

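The wrist view shows the tray centred ahead, with its front wall edge at row ~157, columns 255–384. The bowl and canister are clear on either side. Next I go down and check the tray face with the wrist calibration.

```bash
python3 -c "
from h import *
for p in [(255,160),(384,160)]: print(feed(ray('wrist',p,.051)))"
```

```text
[-0.1342  0.0568  0.051 ]
[-0.1343 -0.0627  0.051 ]
```

drive_tool(
  targets=[
    [[0,0,0.6,0,0,0],[0,0,0.6,0,0,0],[0,0,0.6,0,0,0],[0,0,0.6,0,0,0],[0,0,0.6,0,0,0],[0,0,0.5,0,0,0],[0,0,0.22,0,0,0],[0,-0.1,0,0,0,0],[0,0,0,0,0,0],[0,0,0,0,0,0]],
  ],
)

```text
time_s: 3.9
eef_pos: [0.4197, 0.0165, 0.0376]
orientation: [-2.095, 2.34, -0.002]
ft_force: [0.4, 0.2, 0.3]
finger_gap: 0.0004
```

drive_tool(
  targets=[
    [[0,-0.2,0,0,0,0],[0,-0.2,0,0,0,0],[0,-0.15,0,0,0,0],[0,-0.12,0,0,0,0],[0,-0.12,0,0,0,0],[0,-0.12,0,0,0,0],[0,-0.12,0,0,0,0],[0,-0.12,0,0,0,0],[0,-0.12,0,0,0,0],[0,-0.12,0,0,0,0]],
  ],
)

```text
time_s: 5.15
eef_pos: [0.488, 0.0091, 0.0364]
orientation: [2.096, -2.34, -0.001]
ft_force: [-1.2, 2.0, -0.6]
finger_gap: 0.0007
```

```bash
python3 -c "
from h import *
stat((-.1,0,.036))"
```

```text
t 5.15 feeder tcp [-0.1142  0.0002  0.0364] F [-1.2  2.  -0.6] gap 0.0007363126650880884 toolx.feeder 0.0 -1.0 toolz [-0.  0. -1.]
tool shift /50mm [ 0.004 -0.284  0.008]
```

drive_tool(
  targets=[
    [[0,-0.05,0,0,0,0],[0,-0.05,0,0,0,0],[0,-0.04,0,0,0,0],[0,-0.04,0,0,0,0],[0,-0.03,0,0,0,0],[0,-0.03,0,0,0,0],[0,-0.02,0,0,0,0],[0,-0.02,0,0,0,0],[0,0,0,0,0,0],[0,0,0,0,0,0]],
  ],
)

```text
time_s: 6.4
eef_pos: [0.5019, 0.0074, 0.0366]
orientation: [-2.096, 2.34, -0.001]
ft_force: [-1.3, 0.6, -0.0]
finger_gap: 0.0003
```

```bash
python3 -c "
from h import *
stat((-.1,0,.036))"
```

```text
t 6.4 feeder tcp [-0.1002  0.      0.0366] F [-1.3  0.6 -0. ] gap 0.0003295398877265276 toolx.feeder 0.0 -1.0 toolz [ 0. -0. -1.]
tool shift /50mm [-0.    -0.004  0.012]
```

Still only sliding friction, so I'll push on in 1 mm steps until the stop shows.

drive_tool(
  targets=[
    [[0,-0.02,0,0,0,0],[0,-0.02,0,0,0,0],[0,-0.02,0,0,0,0],[0,0,0,0,0,0],[0,0,0,0,0,0],[0,0,0,0,0,0],[0,0,0,0,0,0],[0,0,0,0,0,0],[0,0,0,0,0,0],[0,0,0,0,0,0]],
  ],
)

```text
time_s: 7.65
eef_pos: [0.5024, 0.0074, 0.0364]
orientation: [2.094, -2.337, -0.006]
ft_force: [-10.5, 0.0, 8.4]
finger_gap: 0.0006
```

```bash
python3 -c "
from h import *
stat((-.1,0,.036))"
```

```text
t 7.65 feeder tcp [-0.0997  0.0001  0.0364] F [-10.5   0.    8.4] gap 0.0005538044711941215 toolx.feeder 0.001 -1.0 toolz [-0.005  0.    -1.   ]
tool shift /50mm [0.002 0.006 0.008]
```

The tray hit its stop: force rose to 10 N and the TCP moved only 0.5 of 3 mm. It rests at −99.7 mm, against −99.5 predicted. I back off, lift and go above the left paddle.

drive_tool(
  targets=[
    [[0,0.1,0,0,0,0],[0,0.3,0,0,0,0],[0,0.3,0,0,0,0],[0,0.0,-0.4,0,0,0],[0,0,-0.7,0,0,0],[0,0,-0.7,0,0,0],[0,0,-0.7,0,0,0],[0,0,-0.7,0,0,0],[0,0,0,0,0,0],[0,0,0,0,0,0]],
  ],
)

```text
time_s: 8.9
eef_pos: [0.4695, 0.011, 0.196]
orientation: [2.095, -2.34, -0.0]
ft_force: [-0.9, 0.3, -0.4]
finger_gap: 0.0006
```

```bash
python3 -c "
from h import *
stat((.005,.178,.17))
cv2.imwrite('pics/w2.png',manip.grab_frame('wrist')[:,:,::-1])
print(proj('wrist',[np.r_[O+a*X+b*Y,h] for a,b,h in [(-.09,.06,.051),(-.09,-.06,.051),(.005,.175,.105)]]))"
```

```text
t 8.9 feeder tcp [-1.329e-01  1.000e-04  1.960e-01] F [-0.9  0.3 -0.4] gap 0.0006453075451424164 toolx.feeder 0.0 -1.0 toolz [-0. -0. -1.]
tool shift /50mm [-3.558 -2.759  0.52 ]
[[247.59183785 175.63956225]
 [386.7797821  175.67714368]
 [ 42.99382735  34.60847297]]
```

View pics/w2.png

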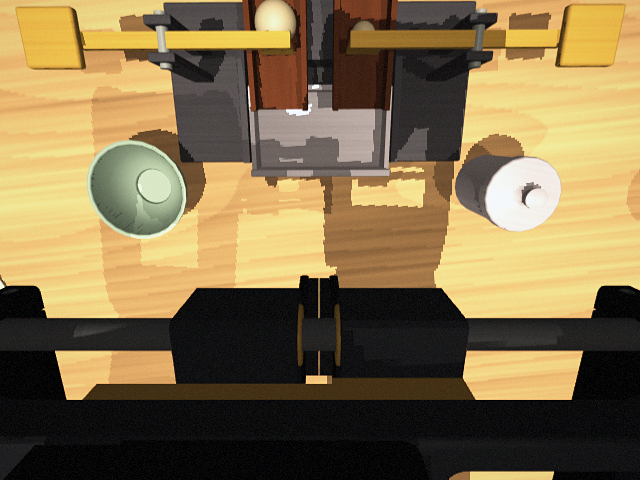

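Wrist view: the tray's front edge is at row 175 (predicted home 175.6), so it is home. The left paddle is at (49,36), about 3 mm to the right of prediction. I'll aim at feeder y 0.175.

drive_tool(
  targets=[
    [[-0.5,-0.4,0,0,0,0],[-0.6,-0.47,0,0,0,0],[-0.6,-0.47,0,0,0,0],[-0.6,-0.47,0,0,0,0],[-0.6,-0.47,0,0,0,0],[-0.6,-0.48,0,0,0,0],[0,0,0.5,0,0,0],[0,0,0.5,0,0,0],[0,0,0.5,0,0,0],[0,0,0,0,0,0]],
  ],
)

```text
time_s: 10.2
eef_pos: [0.6232, 0.1693, 0.1169]
orientation: [2.091, -2.335, -0.007]
ft_force: [0.2, 0.5, -0.2]
finger_gap: 0.0
```

```bash
python3 -c "
from h import *
stat((.005,.175,.105))
cv2.imwrite('pics/w3.png',manip.grab_frame('wrist')[:,:,::-1])"
```

```text
t 10.2 feeder tcp [0.0025 0.1743 0.1169] F [ 0.2  0.5 -0.2] gap 3.896411753617453e-06 toolx.feeder 0.0 -1.0 toolz [-0.008 -0.001 -1.   ]
tool shift /50mm [-0.014 -0.052  0.238]
```

View pics/w3.png

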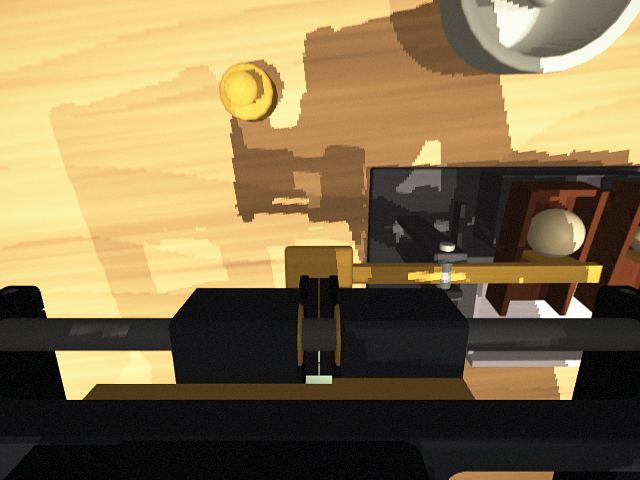

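The closed fingers are centred over the left paddle (paddle about (319,265)), with the pill at (557,233). Pressing down.

drive_tool(
  targets=[
    [[0,-0.04,0.1,0,0,0],[0,0,0.1,0,0,0],[0,0,0.1,0,0,0],[0,0,0.1,0,0,0],[0,0,0.1,0,0,0],[0,0,0.1,0,0,0],[0,0,0.1,0,0,0],[0,0,0.06,0,0,0],[0,0,0,0,0,0],[0,0,0,0,0,0]],
  ],
)

```text
time_s: 11.5
eef_pos: [0.6287, 0.1694, 0.0842]
orientation: [-2.095, 2.34, -0.001]
ft_force: [-1.6, -1.1, 4.8]
finger_gap: 0.0002
```

```bash
python3 -c "
from h import *
stat()"
```

```text
t 11.5 feeder tcp [0.0079 0.1751 0.0842] F [-1.6 -1.1  4.8] gap 0.0002251482624947781 toolx.feeder 0.0 -1.0 toolz [ 0.001 -0.    -1.   ]
```

drive_tool(
  targets=[
    [[0,0,0.06,0,0,0],[0,0,0.06,0,0,0],[0,0,0.04,0,0,0],[0,0,0.04,0,0,0],[0,0,0.02,0,0,0],[0,0,0,0,0,0],[0,0,0,0,0,0],[0,0,0,0,0,0],[0,0,0,0,0,0],[0,0,0,0,0,0]],
  ],
)

```text
time_s: 12.75
eef_pos: [0.6293, 0.1691, 0.074]
orientation: [-2.095, 2.34, -0.003]
ft_force: [-1.5, -2.0, 9.2]
finger_gap: 0.0005
```

```bash
python3 -c "
from h import *
stat()
a=manip.grab_frame('wrist')[:,:,::-1];b=manip.grab_frame('scene')[:,:,::-1]
cv2.imwrite('pics/w4.png',np.hstack([a[140:440,300:640],cv2.resize(b[200:310,210:420],None,fx=2.1,fy=2.727)]))"
```

```text
t 12.75 feeder tcp [0.0086 0.1748 0.074 ] F [-1.5 -2.   9.2] gap 0.0004500339997807321 toolx.feeder 0.0 -1.0 toolz [ 0.002 -0.001 -1.   ]
```

View pics/w4.png

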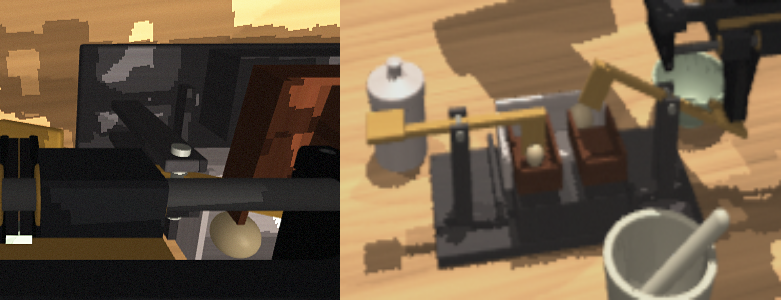

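The left gate is up and the pill lies in the tray at about (235,238) in the left crop. The small pill is still behind its closed gate. I press 2 mm more to confirm the lever's stop.

drive_tool(
  targets=[
    [[0,0,0.02,0,0,0],[0,0,0.02,0,0,0],[0,0,0.01,0,0,0],[0,0,0,0,0,0],[0,0,0,0,0,0],[0,0,0,0,0,0],[0,0,0,0,0,0],[0,0,0,0,0,0],[0,0,0,0,0,0],[0,0,0,0,0,0]],
  ],
)

```text
time_s: 14.1
eef_pos: [0.6295, 0.1691, 0.072]
orientation: [-2.095, 2.339, -0.004]
ft_force: [-2.5, -0.9, 10.3]
finger_gap: 0.0004
```

drive_tool(
  targets=[
    [[0,0,0.02,0,0,0],[0,0,0.02,0,0,0],[0,0,0.02,0,0,0],[0,0,0,0,0,0],[0,0,0,0,0,0],[0,0,0,0,0,0],[0,0,0,0,0,0],[0,0,0,0,0,0],[0,0,0,0,0,0],[0,0,0,0,0,0]],
  ],
)

```text
time_s: 15.35
eef_pos: [0.6299, 0.1693, 0.0713]
orientation: [-2.094, 2.339, -0.004]
ft_force: [-7.3, -1.2, 21.8]
finger_gap: 0.0001
```

That is the stop: force 22 N, moved 0.7 of 3 mm. I let the lever rise slowly, then go clear and look.

drive_tool(
  targets=[
    [[0,0,-0.08,0,0,0],[0,0,-0.1,0,0,0],[0,0,-0.1,0,0,0],[0,0,-0.1,0,0,0],[0,0,-0.1,0,0,0],[0,0,-0.1,0,0,0],[0,0,-0.1,0,0,0],[0,0,-0.1,0,0,0],[0,0,-0.1,0,0,0],[0,0,-0.3,0,0,0]],
  ],
)

```text
time_s: 16.6
eef_pos: [0.6266, 0.1688, 0.1245]
orientation: [2.092, -2.338, -0.003]
ft_force: [-0.6, -0.5, 0.2]
finger_gap: 0.0005
```

drive_tool(
  targets=[
    [[0,0,-0.6,0,0,0],[0,0,-0.6,0,0,0],[0,0,-0.6,0,0,0],[0,0.6,0,0,0,0],[0,0.7,0,0,0,0],[0,0.7,0,0,0,0],[0,0.7,0,0,0,0],[0,0.5,0,0,0,0],[0,0,0,0,0,0],[0,0,0,0,0,0]],
  ],
)

```text
time_s: 17.85
eef_pos: [0.47, 0.187, 0.2166]
orientation: [-2.095, 2.34, -0.001]
ft_force: [0.5, 0.2, -0.2]
finger_gap: 0.0005
```

```bash
python3 -c "
from h import *
stat()
a=manip.grab_frame('top')[:,:,::-1];b=manip.grab_frame('scene')[:,:,::-1]
a=cv2.resize(a[180:295,225:425],(600,345));b=cv2.resize(b[195:310,210:420],(450,246))
w=cv2.resize(manip.grab_frame('wrist')[:240,:,::-1],(600,225))
w2=np.vstack([a,w]);cv2.imwrite('pics/f1.png',w2);cv2.imwrite('pics/f2.png',b)
o=cv2.imread('pics/top0.png')
"
```

```text
t 17.85 feeder tcp [-0.1517  0.175   0.2166] F [ 0.5  0.2 -0.2] gap 0.0004864136311727411 toolx.feeder 0.0 -1.0 toolz [ 0.001 -0.    -1.   ]
```

View pics/f1.png

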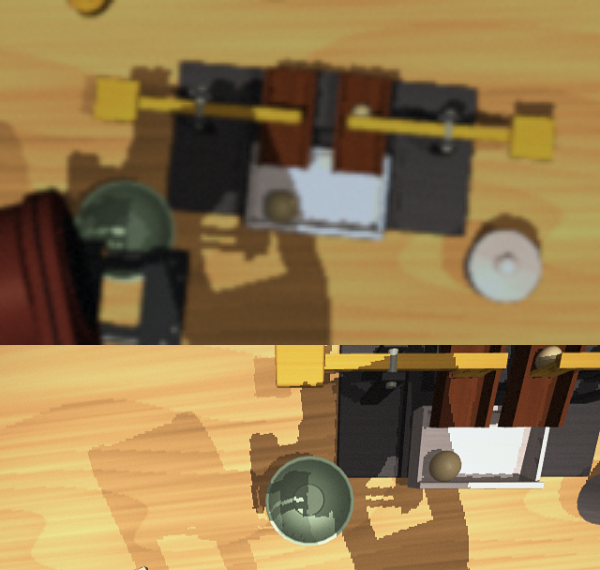

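View pics/f2.png

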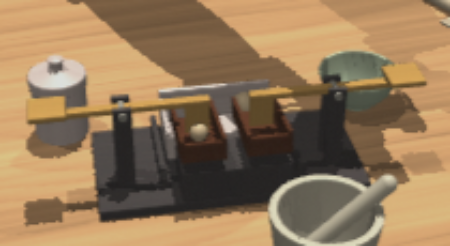

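The final views show the large pill in the tray, both levers level with their gates down, the small pill still in its lane, and the bowl and canister unmoved. I check the tray face once more and hand in.

```bash
python3 -c "
from h import *
for p in [(412,487),(543,486)]: print(feed(ray('wrist',(p[0]*640/600,(p[1]-345)*240/225),.051)))
print(manip.close_job())"
```

```text
[-0.0888  0.0644  0.051 ]
[-0.0879 -0.0615  0.051 ]
the job is handed in; nothing more can be done
None
```

The job is done and handed in at about 18 s of the 48 s allowed; no verdict is reported.

- **Tray:** I pushed it home with closed fingertips until it met its stop, where the force rose to about 10 N. In the last picture its face measured at feeder x ≈ −88 mm; home is −90 mm, within calibration error.
- **Lever:** The large pill was in the left lane. I pressed the left paddle down to its stop, where the force reached about 22 N, then let it rise slowly.
- **Last pictures:** The large pill lies in the tray and both levers are level with their gates down. The small pill is still in its lane, and the bowl and canister look unmoved. The arm is clear, with no contact force.
- **Small disagreement:** My first feeder position was about 3 mm off in y. The wrist camera showed this before the press, and I corrected for it.
- **Not checked:** The spatula, tally holder, mortar and weight were not measured again afterwards. The arm never went near any of them at low height.

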